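# Take the finished tall vial out of the dry-block heater and close the cover

### The job

The tall capped vial in the dry-block heater is done: lift it straight up out of its deep well and stand it upright, entirely on the white ceramic cooling tile, setting it down gently without tipping or dropping it. Then slide the heater's cover fully shut over the wells to keep the two short vials warm; leave those in their wells and do not disturb the beaker and the bottle on the bench.

Things in the scene. Friction and masses are not known exactly. Their poses are not given: they have to be found in the camera images.
- tall_vial_mid (a point): Centre (half-way up, on the axis) of the tall vial: flat-bottomed amber glass cylinder, 30 mm diameter over its whole height, 123 mm tall with its 18 mm black cap; 60 to 130 g; z axis up through the cap. It stands 75 mm deep in one of the three wells (which one varies); its top 48 mm stand above the block's top face.
- short_vial_a_mid (a point): Centre (half-way up) of a short vial, same glass, cap and 30 mm diameter but 89 mm tall; stands in another well, with 14 mm showing above the block. Stays there.
- short_vial_b_mid (a point): Centre of the second short vial, identical, in the remaining well. Stays there.
- heater: White dry-block heater, fixed to the bench, 130 mm (its x) by 312 mm (its y); origin at the centre of its underside, on the bench. Its -y half is a closed electronics box 129 mm high, dials and display on the -x face. Its +y half is an open trough holding the aluminium well block, between walls that rise to 129 mm above the bench.
- block_top (a point): Mouth of the middle well, on the block's top face, 95 mm above the bench; axes as the heater's. Three round vertical wells, 31.5 mm wide and 75 mm deep (floors 20 mm above the bench), lie at y = -50, 0 and +50 mm from it. The trough's walls rise 34 mm above this face and stand 52 mm from the row to its -x and +x sides: fingers go in from straight above, best one on each of those sides of a vial.
- cover (a joint): Travel of the flat steel cover (116 x 150 x 5 mm, 0.25 kg) that slides along the heater's +y on top of its walls: 0 = fully open, over the electronics box; 0.155 m = fully shut on its stop, over the wells. Starts at 0 to 0.02; about 2 N of friction, stays where left. It clears the short vials but hits the tall one while that stands in its well.
- cover_grip (a point): Grip point of the cover's handle, a black upright bar on the middle of the cover: 60 mm long across the heater (its x), 14 mm thick along the sliding direction (its y), 30 mm high above the cover's top face, which is 134.5 mm above the bench. The point lies in the bar's middle, 17 mm above that face; its y axis is the direction in which the cover shuts.
- tile: White ceramic cooling tile fixed to the bench, 110 x 110 mm and 12 mm thick; origin at the centre of its underside, on the bench top. It lies to the left or to the right of the heater.
- beaker_mid (a point): Centre (half-way up) of an empty glass beaker, diameter 84 mm, 95 mm tall, standing on the bench on the other side of the heater from the tile. To be left alone.
- bottle_mid (a point): Centre (half-way up) of an amber reagent bottle, diameter 72 mm, 140 mm tall, standing on the bench beyond the heater. To be left alone.
Not all that is in view belongs to the job. What is shaped like the part that bears tall_vial_mid but red is not meant. Of the things shaped like the tile, the white one is meant.

How it is judged:
By the outcome, as a careful person would: the job done as asked, in the order asked, and still so for the second after the job is handed in, with the robot touching nothing.
It also fails if it takes over 61 s, if anything falls off the work surface, if the arm or the gripper's body presses on something with over 40 N, if the wrist force passes 120 N, or if a joint passes its speed limit or range.

### The arm

A 6-joint arm with a two-finger parallel gripper is mounted at the origin on the work surface. World frame = base frame: x ahead of the robot, y to its left, z up, the work surface at z = 0. Lengths are in m, angles in degrees, forces in N, time in s.
With the tool pointing down it reaches from about 0.3 to 0.75 m from the base axis. Payload 8.5 kg.
Tool frame: the origin (TCP) lies on the centre line of the jaws, within the pads' length; the fingertips stand 25 mm ahead of it and the grasp point (between the pads) lies 6 mm ahead of it; z points along the fingers, y is the line along which they close (so a half turn about z gives the same grasp; the last joint's range is limited). The gripper opens to 85 mm and grips with 20 to 120 N. Pads are 22 mm wide; open, the fingers measure 114 mm over their backs; the gripper's body (76 mm by 85 mm) begins 54 mm behind the grasp point. The pads swing forward as they close: fully open they stand 13 mm farther back than shut.
Start: joints at [62.779, 21.807, 74.336, -0, 83.858, -12.336], TCP at [0.141, 0.532, 0.256] pointing down, gripper open.
Joint ranges: [-178.18, 178.18], [-50.72, 133.34], [12.68, 142.11], [-81.47, 261.47], [9.98, 163.14], [-165.26, 165.26]. Speed limits (degrees/s): [136.94, 136.94, 180, 180, 180, 180].

### API

Orientations are given as a 3x3 rotation matrix whose columns are the frame's x, y, z axes.
In Python, from rig import telemetry, optics, env gives the robot as it stands.
- The arm moves only by the tool send_rows, never from a script. Its argument "deltas" is a list that holds one entry, the list of rows, each a list of 7 numbers: the shift along the tool's x, y, z in m, then the turn, a rotation vector about the tool's x, y, z in rad, then the opening, from -1 (shut) to 1 (fully open), so that 0 is half open. In form: [[[x, y, z, ax, ay, az, grip], ...]]. A call has 1 to 12 rows; each row shifts and turns the commanded pose from where the row before left it, along the tool's axes as they then stand; what a row does not reach is not made up. A row lasts 1/8 s, in which the tool goes at most 62.5 mm and 10.7 degrees, less where a joint would pass 70% of its speed; a pose out of reach is approached as far as the arm can. A call is refused whole if a number of a shift passes 0.0625 or a number of a turn 0.188, either way. A call with a gripper value outside its range is refused whole. The fingers move at their own pace and stop on an object; "squeeze" is the grip in N (left out, the last holds). Time passes only in rows, so rows that do not move let the fingers close. It gives the time, the measured TCP pose, the force, the opening and the grip force at its end, in the units of the state.
- telemetry.observe(): the state, without advancing time (a new reading comes with each control period).
- optics.get_image(name): name is "side" or "top" or "wrist"; returns a dict with "image" (400x640x3 uint8, red, green, blue), "range_z" (400x640 float32, m along the optical axis (not along the pixel's ray), 0 where there is no reading), "K" (3x3 intrinsics, pixels), "rvec" (rotation vector, rad) and "tvec" (3), from world to camera coordinates, as OpenCV has them; the wrist camera has in their place "hand_eye" (4x4, takes a point from camera to tool coordinates, whose origin is the TCP and whose axes are the flange's). Camera axes: x right, y down, z forward; pixel columns grow to the right and rows downward; lengths in m; the calibration is good to about 2 mm. The wrist camera is an equidistant fisheye: a pixel r from the principal point sees the ray r / f radians off the axis. A picture is of the moment at which its call begins: read the wrist's pose just before it.
- env.close_job(): hands the job in; it is judged then, once.
The state is a dict: "time_s": time; "q": joint angles; "qvel": joint speeds; "joint_efforts": joint torques, N m; "position": TCP position; "tool_rot": TCP orientation; "ft_force": force on the tool from outside, world axes, zero at the start; "wrist_torque": the same for the moment, N m; "grip_width": finger opening in m; "gripper_force": force on a finger pad.
Only numpy, scipy, OpenCV 4.12 (cv2) and the standard library are available. Lean on these libraries where they do the work, as an engineer would, in place of code of your own. Each camera call takes 0.05 s, during which the arm holds its last target. There are 200 camera calls.

## Working session

There is one attempt and no reset: what is moved stays moved. The work goes in short steps, Python scripts to look and compute and a tool call to move; the robot and the scene stay as the last step left them, time stands still between calls to the robot, and variables do not carry over. Pictures are saved under pics/ and viewed, at most 10 in all, crops included, and the job is handed in when it is done.

Besides the shell and the picture viewer there is one more tool, called after "Emit:" as name(argument=value, ...), one argument or row to a line, values as JSON. send_rows: Moves the arm, as the interface text tells. Its arguments: {"type":"object","properties":{"deltas":{"type":"array"},"squeeze":{"type":"number"}},"required":["deltas"]}

```bash
mkdir -p pics; cat > h.py <<'E'
import numpy as np, cv2
from rig import telemetry, optics, env
def shot(n):
    s=telemetry.observe(); d=optics.get_image(n); d['s']=s; np.savez(''+n+'.npz',**{k:v for k,v in d.items() if k!='s'}); return d
def save(d,f): cv2.imwrite('pics/'+f,cv2.cvtColor(d['image'],cv2.COLOR_RGB2BGR))
def cloud(d):
    K=d['K'];z=d['range_z'];v,u=np.mgrid[:400,:640]
    P=np.stack([(u-K[0,2])/K[0,0]*z,(v-K[1,2])/K[1,1]*z,z],-1)
    R=cv2.Rodrigues(np.array(d['rvec'],float))[0];t=np.array(d['tvec'],float).reshape(3)
    W=(P-t)@R; W[z==0]=np.nan; return W
def ray(d,u,v,h):
    K=d['K'];R=cv2.Rodrigues(np.array(d['rvec'],float))[0];t=np.array(d['tvec'],float).reshape(3)
    c=-R.T@t; r=R.T@np.array([(u-K[0,2])/K[0,0],(v-K[1,2])/K[1,1],1]); return c+r*(h-c[2])/r[2]
E
python3 - <<'E'
from h import *
for n in('top','side'):
    d=shot(n); save(d,n+'1.png'); print(n,d['K'].tolist() if hasattr(d['K'],'tolist') else d['K'],d['rvec'],d['tvec'])
E
```

```text
top [[514.0465335239952, 0.0, 323.09884407025135], [0.0, 514.0465335239952, 204.2356362963446], [0.0, 0.0, 1.0]] [ 2.18838291 -2.16460184  0.1108993 ] [-0.04373441  0.5663959   1.62559399]
side [[517.0089005085223, 0.0, 321.536649616112], [0.0, 517.0089005085223, 198.07247973783282], [0.0, 0.0, 1.0]] [ 2.32857556 -0.1587288   0.09446722] [-0.56591264  0.12726382  1.26660901]
```

View pics/top1.png

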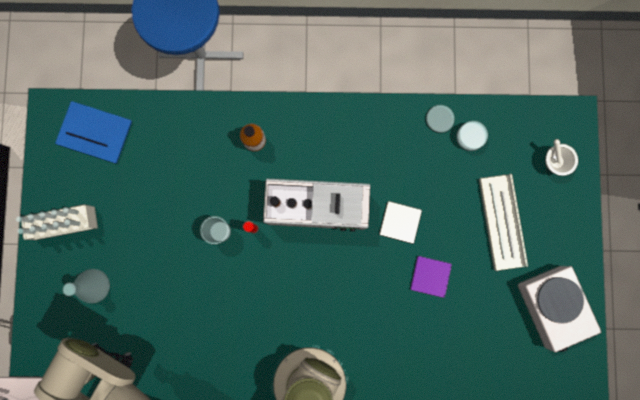

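View pics/side1.png

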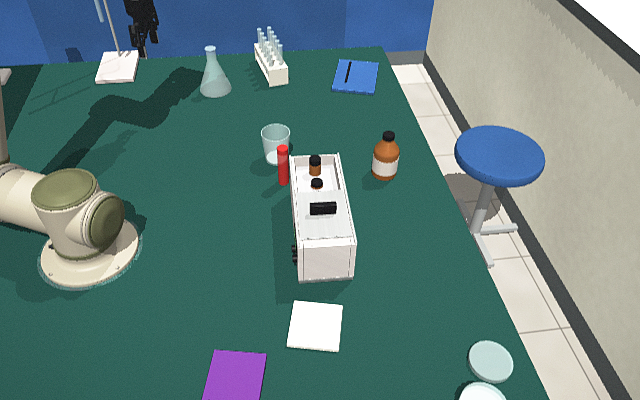

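The top view shows the white tile at (401,222), with the purple one at (431,277) a decoy. The heater is at (317,204), with well caps at (275,202), (291,203) and (308,204), and the cover handle is at (336,203). The beaker is at (215,230), the bottle at (252,137), and a red look-alike vial at (250,227). In the side view the tall amber vial is the far one at (315,163) and a short one is at (317,183).

Things that could be taken for the tall vial are the red cylinder (top 250,227), the amber bottle (252,137) and the three caps. I'll choose the cap by height.

```bash
python3 - <<'E'
from h import *
d=dict(np.load('top.npz'));W=cloud(d);im=d['image'].astype(int)
for u,v in((275,202),(291,203),(308,204),(336,203),(401,222),(350,190),(250,227)): print(u,v,W[v,u].round(3))
# heater: points z .11-.14 
m=(W[...,2]>.115)&(W[...,2]<.15);m[:,:260]=0;m[:,375:]=0;m[:175]=0;m[235:]=0
p=W[m][:,:2].astype(np.float32);r=cv2.minAreaRect(p);print('heater',r,cv2.boxPoints(r))
# handle: dark, z>.15
dark=im.sum(-1)<130
reg=np.zeros_like(dark);reg[180:228,265:370]=1
n,l,st,c=cv2.connectedComponentsWithStats((dark&reg).astype(np.uint8))
for i in range(1,n):
    if st[i,4]>25:
        q=l==i;zz=np.nanpercentile(W[q][:,2],80);r=cv2.minAreaRect(np.argwhere(q)[:,::-1].astype(np.float32))
        print(c[i].round(1),st[i],'z',zz.round(3),'ray',ray(d,*c[i],zz).round(4),r)
# tile
w=(im.min(-1)>170);reg[:]=0;reg[195:250,375:428]=1
q=(w&reg);pp=np.argwhere(q)[:,::-1].astype(np.float32);r=cv2.minAreaRect(pp);print('tile',r,ray(d,*r[0],.012).round(4),[ray(d,*b,.012)[:2].round(4) for b in cv2.boxPoints(r)], 'mean',ray(d,*pp.mean(0),.012))
big=cv2.resize(d['image'][165:265,195:435],None,fx=3,fy=3,interpolation=2)
s=dict(np.load('side.npz'))
b2=cv2.resize(s['image'][130:290,250:420],None,fx=3,fy=3,interpolation=2)
cv2.imwrite('pics/crop1.png',b2[...,::-1])
Ws=cloud(s)
for u,v in((315,160),(317,183),(323,208),(283,150)): print('side',u,v,Ws[v,u].round(3))
E
```

```text
275 202 [0.561 0.107 0.146]
291 203 [0.562 0.061 0.109]
308 204 [0.559 0.009 0.111]
336 203 [ 0.558 -0.075  0.162]
401 222 [ 0.513 -0.29   0.017]
350 190 [ 0.601 -0.118  0.132]
250 227 [0.486 0.182 0.128]
heater ((0.560393214225769, -0.01868082582950592), (0.31322169303894043, 0.1311855912208557), 87.72470092773438) [[ 0.48863453 -0.1725641 ]
 [ 0.6197167  -0.1777723 ]
 [ 0.6321519   0.13520245]
 [ 0.5010697   0.14041065]]
[274.4 201.3] [271 198   8   8  48] z 0.146 ray [0.5627 0.1085 0.1458] ((274.5, 201.5), (7.0, 7.0), 90.0)
[290.9 202.5] [288 200   7   7  35] z 0.112 ray [0.5628 0.0611 0.1125] ((291.0, 203.0), (6.0, 6.0), 90.0)
[307.6 203.5] [304 200   7   8  41] z 0.113 ray [0.5604 0.0103 0.1129] ((308.0, 203.50003051757812), (6.363961219787598, 6.363960266113281), 45.0)
tile ((400.38238525390625, 221.97061157226562), (34.1975212097168, 34.1975212097168), 14.03624439239502) [ 0.5134 -0.2884  0.012 ] [array([ 0.4725, -0.2213]), array([ 0.5804, -0.2482]), array([ 0.5546, -0.356 ]), array([ 0.4469, -0.3284])] mean [ 0.51355359 -0.28860363  0.012     ]
side 315 160 [0.567 0.099 0.148]
side 317 183 [0.566 0.056 0.108]
side 323 208 [ 0.56  -0.085  0.159]
side 283 150 [0.492 0.176 0.127]
```

View pics/crop1.png

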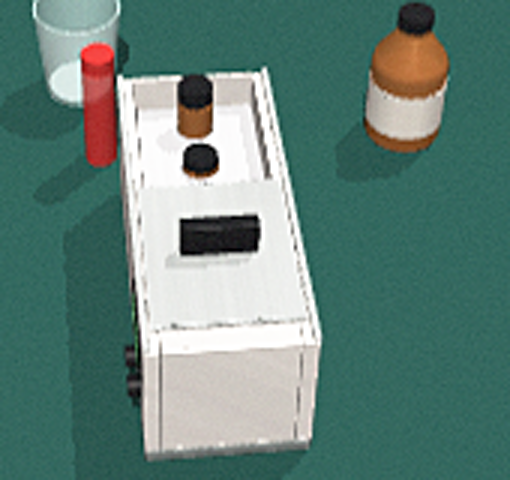

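The tall vial is in the +y well at about (0.563, 0.108), top near 0.143. The crop confirms it: tall amber with a black cap at crop (195,105), with the red look-alike outside the heater at (100,105). Next I'll work out the approach.

```bash
cat >> h.py <<'E'
from scipy.spatial.transform import Rotation as Ro
HX=np.array([.9992,-.0397,0]) # heater x
def go(pos,ysign=1,hx=HX,s=None):
    s=s or telemetry.observe();R=np.array(s['tool_rot']);p=np.array(s['position'])
    y=ysign*hx/np.linalg.norm(hx);z=np.array([0,0,-1.]);T=np.stack([np.cross(y,z),y,z],1)
    print('pos',p.round(4),'q',np.round(s['q'],1),'t',s['time_s'],'w',s['grip_width'],'F',np.round(s['ft_force'],1))
    print('delta tool',(R.T@(np.array(pos)-p)).round(4),'rotvec',Ro.from_matrix(R.T@T).as_rotvec().round(4), 'after-turn delta',(T.T@(np.array(pos)-p)).round(4))
    return T
E
python3 - <<'E'
from h import *
for s in(1,-1): go([.5627,.1075,.25],s)
print(np.round(telemetry.observe()['tool_rot'],3))
E
```

```text
pos [0.1412 0.5313 0.2558] q [ 62.8  21.8  74.4   0.   83.9 -12.3] t 0.1 w 0.08529332278211982 F [ 0.  -0.4 -0.3]
delta tool [-0.5163 -0.3013  0.006 ] rotvec [-1.3000e-03  6.0000e-04  1.3507e+00] after-turn delta [-0.4068  0.438   0.0058]
pos [0.1412 0.5313 0.2558] q [ 62.8  21.8  74.4   0.   83.9 -12.3] t 0.1 w 0.08529332278211982 F [ 0.  -0.4 -0.3]
delta tool [-0.5163 -0.3013  0.006 ] rotvec [-6.0000e-04 -1.3000e-03 -1.7909e+00] after-turn delta [ 0.4068 -0.438   0.0058]
[[-0.966  0.257 -0.001]
 [ 0.257  0.966 -0.001]
 [ 0.    -0.001 -1.   ]]
```

Emit:
send_rows(
  deltas=[
    [[0, 0, -0.006, 0, 0, 0.169, 0.3], [0, 0, -0.006, 0, 0, 0.169, 0.3], [0, 0, -0.006, 0, 0, 0.169, 0.3], [0, 0, -0.006, 0, 0, 0.169, 0.3], [0, 0, -0.006, 0, 0, 0.169, 0.3], [0, 0, -0.006, 0, 0, 0.169, 0.3], [0, 0, -0.006, 0, 0, 0.169, 0.3], [0, 0, -0.006, 0, 0, 0.168, 0.3], [0, 0, 0, 0, 0, 0, 0.3]],
  ],
)

```text
time_s: 1.23
position: [0.1413, 0.5316, 0.3043]
tool_rot: [[0.038, 0.999, 0.0], [0.999, -0.038, 0.0], [0.0, 0.0, -1.0]]
ft_force: [-0.8, 0.2, -0.2]
grip_width: 0.0553
gripper_force: 0.0
```

Emit:
send_rows(
  deltas=[
    [[-0.034, 0.0365, 0, 0, 0, 0, 0.3], [-0.034, 0.0365, 0, 0, 0, 0, 0.3], [-0.034, 0.0365, 0, 0, 0, 0, 0.3], [-0.034, 0.0365, 0, 0, 0, 0, 0.3], [-0.034, 0.0365, 0, 0, 0, 0, 0.3], [-0.034, 0.0365, 0, 0, 0, 0, 0.3], [-0.034, 0.0365, 0, 0, 0, 0, 0.3], [-0.034, 0.0365, 0, 0, 0, 0, 0.3], [-0.034, 0.0365, 0, 0, 0, 0, 0.3], [-0.034, 0.0365, 0, 0, 0, 0, 0.3], [-0.034, 0.0365, 0, 0, 0, 0, 0.3], [-0.034, 0.0365, 0, 0, 0, 0, 0.3]],
  ],
)

```text
time_s: 2.72
position: [0.5635, 0.105, 0.3038]
tool_rot: [[0.036, 0.999, -0.001], [0.999, -0.036, 0.0], [0.0, -0.001, -1.0]]
ft_force: [-0.2, -0.1, 0.7]
grip_width: 0.0556
gripper_force: 0.0
```

Emit:
send_rows(
  deltas=[
    [[0, 0, 0, 0, 0, 0, 0.3], [0, 0, 0, 0, 0, 0, 0.3]],
  ],
)

```text
time_s: 2.98
position: [0.5623, 0.1065, 0.3038]
tool_rot: [[0.038, 0.999, -0.001], [0.999, -0.038, 0.0], [0.0, -0.001, -1.0]]
ft_force: [-0.2, 0.1, 0.5]
grip_width: 0.0556
gripper_force: 0.0
```

```bash
python3 - <<'E'
from h import *
go([.5627,.1075,.25])
d=shot('wrist'); save(d,'wrist1.png'); print(d['K'],d['hand_eye'])
E
```

```text
pos [0.5623 0.1065 0.3038] q [-1.1 22.5 65.3  0.  92.2  1. ] t 2.975 w 0.05562381320279731 F [-0.2  0.1  0.5]
delta tool [0.001  0.0005 0.0538] rotvec [-0.0012 -0.0002  0.0019] after-turn delta [0.001  0.0004 0.0538]
[[309.70691629   0.         322.33186847]
 [  0.         309.70691629 199.88420936]
 [  0.           0.           1.        ]] [[-8.23169683e-04 -9.61193473e-01 -2.75873939e-01  7.00672896e-02]
 [ 9.99999530e-01 -6.49780343e-04 -7.19910958e-04 -9.05536501e-04]
 [ 5.12716252e-04 -2.75874402e-01  9.61193556e-01 -1.16715902e-01]
 [ 0.00000000e+00  0.00000000e+00  0.00000000e+00  1.00000000e+00]]
```

View pics/wrist1.png

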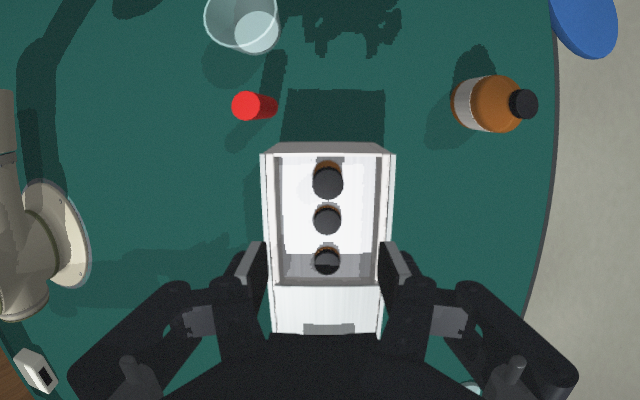

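The wrist view shows the three caps at (328,181), (327,219) and (326,261), with the trough walls to left and right. I'll locate the caps precisely.

```bash
cat >> h.py <<'E'
def wray(d,u,v,h,s):
    K=d['K'];x=(u-K[0,2])/K[0,0];y=(v-K[1,2])/K[1,1];r=np.hypot(x,y)
    c=np.array([np.sin(r)*x/r,np.sin(r)*y/r,np.cos(r)])
    H=np.array(d['hand_eye']);R=np.array(s['tool_rot']);o=R@H[:3,3]+np.array(s['position']);q=R@H[:3,:3]@c
    return o+q*(h-o[2])/q[2]
E
python3 - <<'E'
from h import *
s=telemetry.observe();d=dict(np.load('wrist.npz'));im=d['image'].astype(int)
m=((im.max(-1)<85))
for (u0,v0,h) in((328,181,.143),(327,219,.109),(326,262,.109)):
    q=np.zeros_like(m);q[v0-19:v0+19,u0-19:u0+19]=m[v0-19:v0+19,u0-19:u0+19]
    n,l,st,c=cv2.connectedComponentsWithStats(q.astype(np.uint8));i=1+st[1:,4].argmax()
    P=np.array([wray(d,u,v,h,s) for v,u in np.argwhere(l==i)])
    (cx,cy),rad=cv2.minEnclosingCircle(P[:,:2].astype(np.float32))
    print(st[i],c[i].round(1),wray(d,*c[i],h,s).round(4),'circ',cx,cy,rad,'range',d['range_z'][v0,u0])
# wall edges along row at v=200 : print white->green transitions
for v in (165,235): print([ (u,im[v,u].tolist()) for u in list(range(255,290,3))+list(range(370,402,3))])
for u,v in ((262,154),(394,154)): print(wray(d,u,v,.129,s))
E
```

```text
[313 163  30  36 825] [327.3 181.5] [0.5657 0.1148 0.143 ] circ 0.5641517639160156 0.11555802822113037 0.017645763233304024 range 0.28421566
[314 206  27  28 484] [327.8 218.2] [0.5651 0.0671 0.109 ] circ 0.5648170709609985 0.06541699916124344 0.015949513763189316 range 0.33201686
[314 248  26  27 461] [327.4 261.5] [0.563  0.0153 0.109 ] circ 0.5618706941604614 0.015464882366359234 0.017151936888694763 range 0.3458914
[(255, [43, 91, 87]), (258, [44, 84, 80]), (261, [221, 225, 226]), (264, [218, 222, 224]), (267, [241, 240, 239]), (270, [241, 240, 238]), (273, [199, 197, 195]), (276, [114, 114, 112]), (279, [143, 147, 151]), (282, [203, 207, 212]), (285, [244, 244, 245]), (288, [245, 245, 246]), (370, [233, 235, 237]), (373, [231, 232, 236]), (376, [124, 124, 126]), (379, [110, 109, 109]), (382, [220, 218, 216]), (385, [240, 239, 238]), (388, [222, 220, 219]), (391, [199, 206, 208]), (394, [211, 218, 219]), (397, [50, 99, 92]), (400, [42, 94, 88])]
[(255, [41, 85, 81]), (258, [42, 84, 80]), (261, [39, 83, 78]), (264, [237, 240, 240]), (267, [239, 242, 242]), (270, [242, 241, 241]), (273, [243, 241, 240]), (276, [210, 208, 204]), (279, [116, 116, 114]), (282, [119, 122, 124]), (285, [246, 246, 247]), (288, [246, 247, 247]), (370, [237, 239, 241]), (373, [112, 109, 109]), (376, [111, 109, 107]), (379, [236, 235, 233]), (382, [241, 241, 240]), (385, [186, 185, 186]), (388, [220, 224, 225]), (391, [119, 145, 142]), (394, [43, 96, 88]), (397, [42, 94, 87]), (400, [43, 95, 89])]
[0.50421624 0.14131404 0.129     ]
[0.63106137 0.1367001  0.129     ]
```

Emit:
send_rows(
  deltas=[
    [[0.0045, 0.002, 0.03, 0, 0, 0, 0.3], [0, 0, 0.04, 0, 0, 0, 0.3], [0, 0, 0.03, 0, 0, 0, 0.3], [0, 0, 0.015, 0, 0, 0, 0.3], [0, 0, 0, 0, 0, 0, 0.3], [0, 0, 0, 0, 0, 0, 0.3]],
  ],
)

```text
time_s: 3.78
position: [0.5652, 0.111, 0.1907]
tool_rot: [[0.039, 0.999, 0.002], [0.999, -0.039, -0.0], [0.0, 0.002, -1.0]]
ft_force: [0.0, -0.3, 0.9]
grip_width: 0.0554
gripper_force: 0.0
```

```bash
python3 - <<'E'
from h import *
s=telemetry.observe();d=shot('wrist'); save(d,'wrist2.png');go([.5645,.111,.128])
im=d['image'].astype(int)
e=np.array([wray(d,u,v,.143,s) for u,v in ((320,200),(320,240))]);print(e)
E
```

```text
pos [0.5652 0.1109 0.1907] q [-0.7 27.4 76.4  0.  76.1  1.6] t 3.825 w 0.055209725016377886 F [-0.4  0.9  0.8]
delta tool [ 0.0001 -0.0009  0.0627] rotvec [ 0.0025 -0.0001  0.0001] after-turn delta [ 0.0001 -0.0007  0.0627]
[[0.56392553 0.1338331  0.143     ]
 [0.56290093 0.10984091 0.143     ]]
```

View pics/wrist2.png

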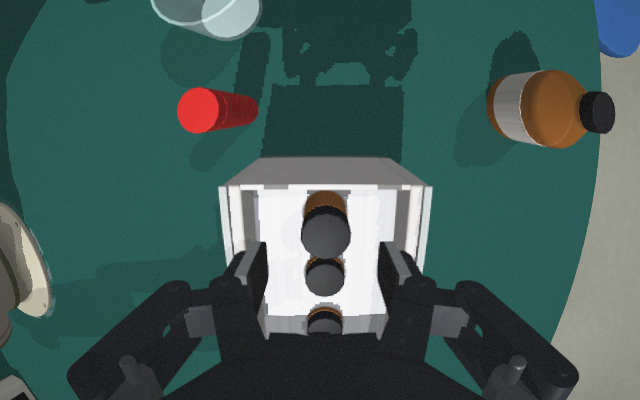

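The cap's top face is at (325.5,233), radius about 24 px. The pads' inner edges are at u=267 and 379, so the vial sits between the fingers, and the walls are outside them.

```bash
python3 - <<'E'
from h import *
s=telemetry.observe();d=dict(np.load('wrist.npz'))
for u,v in((325.5,233),(301.5,233),(349.5,233),(325.5,258)): print(wray(d,u,v,.143,s).round(4))
im=d['image'].astype(int).sum(-1)
print(im[233,292:360].tolist()); print(im[185:265,325].tolist())
E
```

```text
[0.5662 0.114  0.143 ]
[0.5525 0.1146 0.143 ]
[0.58   0.1134 0.143 ]
[0.5656 0.098  0.143 ]
[719, 723, 723, 722, 721, 720, 719, 721, 700, 97, 194, 231, 244, 237, 239, 243, 254, 242, 247, 244, 246, 245, 238, 245, 237, 244, 245, 231, 242, 229, 233, 231, 223, 239, 239, 230, 236, 226, 226, 227, 224, 220, 229, 231, 217, 213, 211, 213, 203, 218, 208, 199, 203, 205, 200, 197, 202, 169, 324, 622, 725, 733, 732, 733, 733, 733, 735, 734]
[708, 731, 733, 731, 633, 338, 190, 182, 186, 189, 194, 193, 185, 185, 184, 183, 180, 193, 178, 198, 133, 70, 70, 78, 72, 59, 93, 83, 116, 179, 196, 199, 208, 199, 209, 215, 214, 205, 219, 212, 224, 226, 219, 224, 237, 240, 237, 219, 239, 243, 246, 243, 241, 252, 245, 251, 242, 241, 244, 249, 250, 243, 246, 245, 252, 250, 253, 256, 250, 246, 243, 245, 255, 220, 112, 73, 63, 76, 95, 163]
```

Emit:
send_rows(
  deltas=[
    [[0.0013, 0.0008, 0.01, 0, 0, 0, 0.3], [0, 0, 0.015, 0, 0, 0, 0.3], [0, 0, 0.015, 0, 0, 0, 0.3], [0, 0, 0.012, 0, 0, 0, 0.3], [0, 0, 0.008, 0, 0, 0, 0.3], [0, 0, 0, 0, 0, 0, 0.3], [0, 0, 0, 0, 0, 0, 0.3]],
  ],
)

```text
time_s: 4.7
position: [0.5659, 0.112, 0.1297]
tool_rot: [[0.04, 0.999, 0.001], [0.999, -0.04, -0.0], [0.0, 0.001, -1.0]]
ft_force: [-1.0, -1.0, 1.2]
grip_width: 0.0554
gripper_force: 0.0
```

Emit:
send_rows(
  deltas=[
    [[0, 0, 0, 0, 0, 0, 0.0], [0, 0, 0, 0, 0, 0, -0.15], [0, 0, 0, 0, 0, 0, -0.3], [0, 0, 0, 0, 0, 0, -0.45], [0, 0, 0, 0, 0, 0, -0.45], [0, 0, 0, 0, 0, 0, -0.45]],
  ],
  squeeze=20,
)

```text
time_s: 5.45
position: [0.5661, 0.112, 0.1296]
tool_rot: [[0.04, 0.999, 0.001], [0.999, -0.04, -0.0], [-0.0, 0.001, -1.0]]
ft_force: [2.8, 0.2, 2.5]
grip_width: 0.0294
gripper_force: 20.1
```

Emit:
send_rows(
  deltas=[
    [[0, 0, 0, 0, 0, 0, -0.7], [0, 0, 0, 0, 0, 0, -0.7], [0, 0, -0.006, 0, 0, 0, -0.7], [0, 0, -0.006, 0, 0, 0, -0.7], [0, 0, -0.006, 0, 0, 0, -0.7]],
  ],
  squeeze=35,
)

```text
time_s: 6.08
position: [0.5658, 0.112, 0.1466]
tool_rot: [[0.04, 0.999, -0.0], [0.999, -0.04, 0.0], [0.0, -0.0, -1.0]]
ft_force: [7.2, 0.7, -4.6]
grip_width: 0.029
gripper_force: 35.3
```

Emit:
send_rows(
  deltas=[
    [[0, 0.0006, 0, 0, 0, 0, -0.7], [0, 0, 0, 0, 0, 0, -0.7], [0, 0, -0.008, 0, 0, 0, -0.7], [0, 0, -0.012, 0, 0, 0, -0.7], [0, 0, 0, 0, 0, 0, -0.7]],
  ],
)

```text
time_s: 6.7
position: [0.5659, 0.1121, 0.1683]
tool_rot: [[0.04, 0.999, 0.0], [0.999, -0.04, 0.0], [0.0, 0.0, -1.0]]
ft_force: [1.0, 0.1, -1.5]
grip_width: 0.0287
gripper_force: 35.5
```

Emit:
send_rows(
  deltas=[
    [[0, 0, -0.012, 0, 0, 0, -0.7], [0, 0, -0.012, 0, 0, 0, -0.7], [0, 0, -0.016, 0, 0, 0, -0.7], [0, 0, -0.025, 0, 0, 0, -0.7], [0, 0, -0.03, 0, 0, 0, -0.7], [0, 0, -0.03, 0, 0, 0, -0.7], [0, 0, -0.03, 0, 0, 0, -0.7], [0, 0, -0.015, 0, 0, 0, -0.7], [0, 0, 0, 0, 0, 0, -0.7]],
  ],
)

```text
time_s: 7.82
position: [0.5659, 0.1121, 0.3388]
tool_rot: [[0.04, 0.999, 0.002], [0.999, -0.04, 0.0], [0.0, 0.002, -1.0]]
ft_force: [-0.9, 0.4, -1.3]
grip_width: 0.0292
gripper_force: 35.5
```

```bash
python3 - <<'E'
from h import *
d=shot('side'); save(d,'side2.png'); go([.5134,-.2884,.30]); go([.5134,-.2884,.30],1,np.array([.971,.24,0]))
E
```

```text
pos [0.5658 0.1121 0.3375] q [-0.6 22.3 60.3  0.  97.4  1.7] t 7.875 w 0.02945891327507493 F [ 0.1 -0.6 -2.6]
delta tool [-0.4022 -0.0364  0.0375] rotvec [-0.0003 -0.     -0.0002] after-turn delta [-0.4022 -0.0365  0.0375]
pos [0.5658 0.1121 0.3375] q [-0.6 22.3 60.3  0.  97.4  1.7] t 7.875 w 0.02945891327507493 F [ 0.1 -0.6 -2.6]
delta tool [-0.4022 -0.0364  0.0375] rotvec [-3.000e-04 -1.000e-04 -2.822e-01] after-turn delta [-0.3762 -0.147   0.0375]
```

View pics/side2.png

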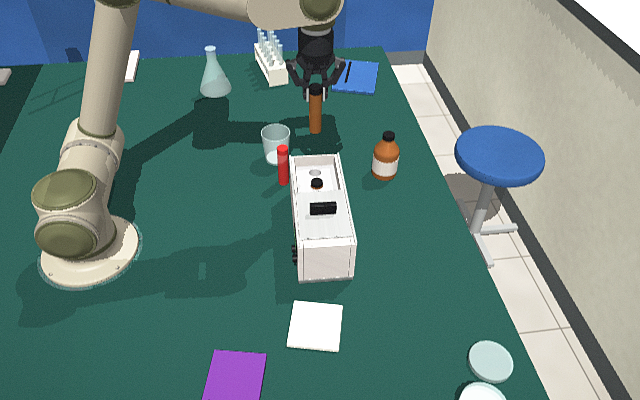

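Side view: the vial hangs upright at (316,110), clear of the heater, and the short vial is still in its well at (317,183).

Emit:
send_rows(
  deltas=[
    [[-0.015, -0.002, 0, 0, 0, 0, -0.7], [-0.03, -0.003, 0, 0, 0, 0, -0.7], [-0.04, -0.004, 0, 0, 0, 0, -0.7], [-0.045, -0.004, 0, 0, 0, 0, -0.7], [-0.045, -0.004, 0, 0, 0, 0, -0.7], [-0.045, -0.004, 0, 0, 0, 0, -0.7], [-0.045, -0.004, 0, 0, 0, 0, -0.7], [-0.045, -0.004, 0, 0, 0, 0, -0.7], [-0.04, -0.003, 0, 0, 0, 0, -0.7], [-0.03, -0.002, 0, 0, 0, 0, -0.7], [-0.015, 0, 0, 0, 0, 0, -0.7], [-0.005, 0, 0, 0, 0, 0, -0.7]],
  ],
)

```text
time_s: 9.38
position: [0.5159, -0.2868, 0.3368]
tool_rot: [[0.041, 0.999, -0.001], [0.999, -0.041, 0.001], [0.001, -0.001, -1.0]]
ft_force: [-0.1, 0.3, -1.0]
grip_width: 0.0291
gripper_force: 35.5
```

Emit:
send_rows(
  deltas=[
    [[0, 0, 0.01, 0, 0, 0, -0.7], [0, 0, 0.025, 0, 0, 0, -0.7], [0, 0, 0.035, 0, 0, 0, -0.7], [0, 0, 0.035, 0, 0, 0, -0.7], [0, 0, 0.035, 0, 0, 0, -0.7], [0, 0, 0.03, 0, 0, 0, -0.7], [0, 0, 0.015, 0, 0, 0, -0.7], [0, 0, 0.01, 0, 0, 0, -0.7], [0, 0, 0, 0, 0, 0, -0.7]],
  ],
)

```text
time_s: 10.5
position: [0.5164, -0.2861, 0.1424]
tool_rot: [[0.04, 0.999, 0.0], [0.999, -0.04, -0.0], [-0.0, 0.0, -1.0]]
ft_force: [-0.2, 0.1, -1.8]
grip_width: 0.0293
gripper_force: 35.5
```

```bash
python3 - <<'E'
from h import *
go([.516,-.286,.1216])
d=shot('side'); cv2.imwrite('pics/side3.png',cv2.resize(d['image'][200:380,210:400],None,fx=3,fy=3)[...,::-1])
E
```

```text
pos [ 0.5164 -0.2861  0.1424] q [-40.5  31.6  77.7  -0.   70.8 -38.2] t 10.5 w 0.029308831067472466 F [-0.2  0.1 -1.8]
delta tool [ 0.0001 -0.0004  0.0208] rotvec [0. 0. 0.] after-turn delta [ 0.0001 -0.0004  0.0208]
```

View pics/side3.png

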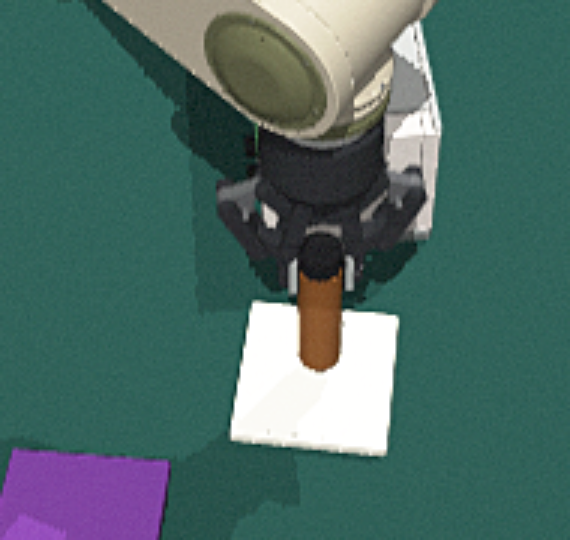

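The vial is vertical over the tile: bottom at crop (320,370), tile centre about (315,380).

Emit:
send_rows(
  deltas=[
    [[0, 0, 0.008, 0, 0, 0, -0.7], [0, 0, 0.006, 0, 0, 0, -0.7], [0, 0, 0.003, 0, 0, 0, -0.7], [0, 0, 0, 0, 0, 0, -0.7]],
  ],
)

```text
time_s: 11.05
position: [0.5162, -0.2863, 0.1251]
tool_rot: [[0.04, 0.999, -0.0], [0.999, -0.04, 0.0], [0.0, -0.0, -1.0]]
ft_force: [0.5, 0.2, -0.4]
grip_width: 0.0293
gripper_force: 35.5
```

Emit:
send_rows(
  deltas=[
    [[0, 0, 0.001, 0, 0, 0, -0.7], [0, 0, 0.001, 0, 0, 0, -0.7], [0, 0, 0, 0, 0, 0, -0.7]],
  ],
)

```text
time_s: 11.42
position: [0.5163, -0.2863, 0.1233]
tool_rot: [[0.04, 0.999, 0.0], [0.999, -0.04, 0.0], [0.0, 0.0, -1.0]]
ft_force: [-0.7, 0.3, -0.8]
grip_width: 0.0293
gripper_force: 35.5
```

Emit:
send_rows(
  deltas=[
    [[0, 0, 0.001, 0, 0, 0, -0.7], [0, 0, 0, 0, 0, 0, -0.7]],
  ],
)

```text
time_s: 11.68
position: [0.5163, -0.2863, 0.1222]
tool_rot: [[0.04, 0.999, -0.0], [0.999, -0.04, 0.0], [0.0, -0.0, -1.0]]
ft_force: [0.2, -0.6, -1.0]
grip_width: 0.0293
gripper_force: 35.5
```

Emit:
send_rows(
  deltas=[
    [[0, 0, 0.0008, 0, 0, 0, -0.7], [0, 0, 0, 0, 0, 0, -0.7]],
  ],
)

```text
time_s: 11.92
position: [0.5163, -0.2863, 0.1217]
tool_rot: [[0.04, 0.999, 0.0], [0.999, -0.04, -0.0], [-0.0, 0.0, -1.0]]
ft_force: [0.0, -0.6, 0.8]
grip_width: 0.0296
gripper_force: 35.5
```

Emit:
send_rows(
  deltas=[
    [[0, 0, 0.0007, 0, 0, 0, -0.7], [0, 0, 0, 0, 0, 0, -0.7]],
  ],
)

```text
time_s: 12.18
position: [0.5164, -0.2865, 0.1216]
tool_rot: [[0.04, 0.999, 0.001], [0.999, -0.04, -0.001], [-0.001, 0.001, -1.0]]
ft_force: [-0.8, 0.7, 6.3]
grip_width: 0.0291
gripper_force: 36.0
```

Emit:
send_rows(
  deltas=[
    [[0, 0, -0.0003, 0, 0, 0, -0.5], [0, 0, 0, 0, 0, 0, -0.35], [0, 0, 0, 0, 0, 0, -0.28], [0, 0, 0, 0, 0, 0, -0.2], [0, 0, 0, 0, 0, 0, -0.1], [0, 0, 0, 0, 0, 0, 0.1], [0, 0, 0, 0, 0, 0, 0.3], [0, 0, 0, 0, 0, 0, 0.5], [0, 0, 0, 0, 0, 0, 0.5]],
  ],
  squeeze=20,
)

```text
time_s: 13.3
position: [0.5163, -0.2863, 0.1211]
tool_rot: [[0.04, 0.999, 0.0], [0.999, -0.04, 0.0], [0.0, 0.0, -1.0]]
ft_force: [-0.4, -0.5, -0.5]
grip_width: 0.0639
gripper_force: 0.0
```

Emit:
send_rows(
  deltas=[
    [[0, 0, -0.01, 0, 0, 0, 0.5], [0, 0, -0.02, 0, 0, 0, 0.5], [0, 0, -0.03, 0, 0, 0, 0.5], [0, 0, -0.04, 0, 0, 0, 0.5], [0, 0, -0.04, 0, 0, 0, 0.5], [0, 0, -0.02, 0, 0, 0, 0.5], [0, 0, 0, 0, 0, 0, 0.5]],
  ],
)

```text
time_s: 14.18
position: [0.5165, -0.2865, 0.283]
tool_rot: [[0.04, 0.999, 0.003], [0.999, -0.04, -0.002], [-0.002, 0.003, -1.0]]
ft_force: [-0.8, 0.2, -0.5]
grip_width: 0.0644
gripper_force: 0.0
```

```bash
python3 - <<'E'
from h import *
d=shot('side'); W=cloud(d); t=shot('top'); Wt=cloud(t)
cv2.imwrite('pics/side4.png',cv2.resize(d['image'][140:380,210:400],None,fx=2.4,fy=2.4)[...,::-1])
im=t['image'].astype(int);dark=im.sum(-1)<150
reg=np.zeros_like(dark);reg[185:225,325:370]=1
n,l,st,c=cv2.connectedComponentsWithStats((dark&reg).astype(np.uint8))
for i in range(1,n):
    if st[i,4]>15:print('top',c[i],st[i],ray(t,*c[i],.1645).round(4),np.nanmedian(Wt[l==i],0).round(3))
go([.56,-.075,.2])
E
```

```text
top [337.32467532 203.36363636] [335 194   5  20  77] [ 0.5569 -0.0785  0.1645] [ 0.558 -0.078  0.165]
pos [ 0.516  -0.2861  0.2805] q [-40.5  25.1  65.    0.   90.  -38.2] t 14.275 w 0.06432643289639081 F [-0.6  0.8 -1.1]
delta tool [0.2126 0.0355 0.0806] rotvec [-0.0008 -0.0006 -0.0003] after-turn delta [0.2127 0.0355 0.0805]
```

View pics/side4.png

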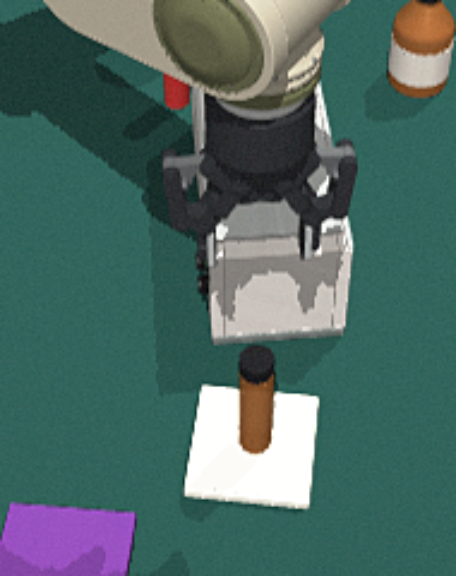

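The vial stands upright, well inside the white tile, at crop (256,410). Next I'll push the handle from behind with the two fingers held about 30 mm apart.

Emit:
send_rows(
  deltas=[
    [[0.02, 0.005, 0, 0, 0, 0, -0.3], [0.038, 0.008, 0, 0, 0, 0, -0.3], [0.04, 0.008, 0, 0, 0, 0, -0.3], [0.04, 0.008, 0, 0, 0, 0, -0.3], [0.02, 0.005, 0, 0, 0, 0, -0.3], [0.01, 0.002, 0, 0, 0, 0, -0.3], [0, 0, 0, 0, 0, 0, -0.3]],
  ],
)

```text
time_s: 15.15
position: [0.559, -0.12, 0.2809]
tool_rot: [[0.04, 0.999, -0.0], [0.999, -0.04, -0.0], [-0.0, -0.0, -1.0]]
ft_force: [-0.1, -0.3, 0.9]
grip_width: 0.0301
gripper_force: 0.0
```

```bash
python3 - <<'E'
from h import *
go([.5587,-.12,.167]); s=telemetry.observe();d=shot('wrist'); save(d,'wrist3.png')
E
```

```text
pos [ 0.559  -0.12    0.2809] q [-24.   23.1  68.1  -0.   88.8 -21.7] t 15.15 w 0.030073487025564304 F [-0.1 -0.3  0.9]
delta tool [-0.     -0.0003  0.1139] rotvec [-0.0004  0.0001 -0.0001] after-turn delta [-0.     -0.0003  0.1139]
```

View pics/wrist3.png

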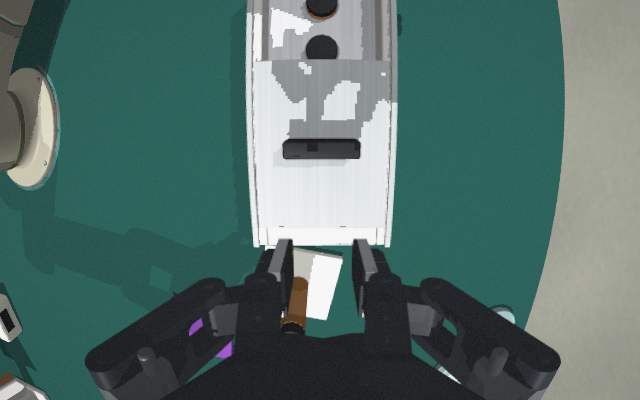

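The handle is at (321,150), and the cover's -y edge at v≈230.

```bash
python3 - <<'E'
from h import *
s=telemetry.observe();d=dict(np.load('wrist.npz'))
for u,v in((283,150),(360,150),(321,141),(321,159)): print(wray(d,u,v,.1645,s).round(4))
for u,v in((321,230),): print(wray(d,u,v,.1345,s).round(4))
E
```

```text
[ 0.5297 -0.0768  0.1645]
[ 0.5881 -0.0792  0.1645]
[ 0.5588 -0.0713  0.1645]
[ 0.5582 -0.0851  0.1645]
[ 0.5551 -0.1545  0.1345]
```

Emit:
send_rows(
  deltas=[
    [[-0.004, 0, 0.02, 0, 0, 0, -0.3], [0, 0, 0.035, 0, 0, 0, -0.3], [0, 0, 0.03, 0, 0, 0, -0.3], [0, 0, 0.015, 0, 0, 0, -0.3], [0, 0, 0.008, 0, 0, 0, -0.3], [0, 0, 0.003, 0, 0, 0, -0.3], [0, 0, 0, 0, 0, 0, -0.3]],
  ],
)

```text
time_s: 16.08
position: [0.559, -0.1241, 0.1707]
tool_rot: [[0.04, 0.999, 0.001], [0.999, -0.04, -0.0], [-0.0, 0.001, -1.0]]
ft_force: [-0.3, -0.2, 0.2]
grip_width: 0.03
gripper_force: 0.0
```

Emit:
send_rows(
  deltas=[
    [[0.005, 0, 0, 0, 0, 0, -0.3], [0.007, 0, 0, 0, 0, 0, -0.3], [0.007, 0, 0, 0, 0, 0, -0.3], [0.006, 0, 0, 0, 0, 0, -0.3], [0.006, 0, 0, 0, 0, 0, -0.3], [0.006, 0, 0, 0, 0, 0, -0.3]],
  ],
)

```text
time_s: 16.82
position: [0.5603, -0.0868, 0.1702]
tool_rot: [[0.04, 0.999, 0.0], [0.999, -0.04, -0.001], [-0.001, 0.0, -1.0]]
ft_force: [0.3, -2.3, 0.1]
grip_width: 0.03
gripper_force: 1.1
```

Emit:
send_rows(
  deltas=[
    [[0.01, 0, 0, 0, 0, 0, -0.3], [0.012, 0, 0, 0, 0, 0, -0.3], [0.012, 0, 0, 0, 0, 0, -0.3], [0.012, 0, 0, 0, 0, 0, -0.3], [0.012, 0, 0, 0, 0, 0, -0.3], [0.012, 0, 0, 0, 0, 0, -0.3], [0.012, 0, 0, 0, 0, 0, -0.3], [0.012, 0, 0, 0, 0, 0, -0.3], [0.008, 0, 0, 0, 0, 0, -0.3], [0.006, 0, 0, 0, 0, 0, -0.3], [0.004, 0, 0, 0, 0, 0, -0.3]],
  ],
)

```text
time_s: 18.2
position: [0.5648, 0.0253, 0.1701]
tool_rot: [[0.04, 0.999, -0.0], [0.999, -0.04, -0.0], [-0.0, -0.0, -1.0]]
ft_force: [-1.4, -1.6, 0.5]
grip_width: 0.03
gripper_force: 1.1
```

Emit:
send_rows(
  deltas=[
    [[0.004, 0, 0, 0, 0, 0, -0.3], [0.004, 0, 0, 0, 0, 0, -0.3], [0.004, 0, 0, 0, 0, 0, -0.3], [0.003, 0, 0, 0, 0, 0, -0.3]],
  ],
)

```text
time_s: 18.7
position: [0.5653, 0.0402, 0.1701]
tool_rot: [[0.04, 0.999, -0.0], [0.999, -0.04, 0.0], [-0.0, -0.0, -1.0]]
ft_force: [-2.2, -2.4, 1.3]
grip_width: 0.0299
gripper_force: 1.2
```

Emit:
send_rows(
  deltas=[
    [[0.002, 0, 0, 0, 0, 0, -0.3], [0.002, 0, 0, 0, 0, 0, -0.3], [0.002, 0, 0, 0, 0, 0, -0.3], [0, 0, 0, 0, 0, 0, -0.3]],
  ],
)

```text
time_s: 19.2
position: [0.5654, 0.0407, 0.1702]
tool_rot: [[0.041, 0.999, -0.002], [0.999, -0.041, -0.011], [-0.011, -0.001, -1.0]]
ft_force: [-6.3, -31.3, 3.7]
grip_width: 0.0299
gripper_force: 15.6
```

The force rises at 0.0407, which is probably the stop. I'll back off, lift and check.

Emit:
send_rows(
  deltas=[
    [[-0.006, 0, 0, 0, 0, 0, -0.3], [-0.01, 0, 0, 0, 0, 0, -0.3], [-0.01, 0, 0, 0, 0, 0, -0.3], [0, 0, -0.03, 0, 0, 0, -0.3], [0, 0, -0.05, 0, 0, 0, -0.3], [0, 0, -0.05, 0, 0, 0, -0.3], [-0.03, -0.03, -0.02, 0, 0, 0, -0.3], [-0.03, -0.05, 0, 0, 0, 0, -0.3], [-0.03, -0.05, 0, 0, 0, 0, -0.3], [0, -0.05, 0, 0, 0, 0, -0.3], [0, -0.03, 0, 0, 0, 0, -0.3], [0, 0, 0, 0, 0, 0, -0.3]],
  ],
)

```text
time_s: 20.7
position: [0.3499, -0.0614, 0.3206]
tool_rot: [[0.041, 0.999, 0.001], [0.999, -0.041, -0.0], [-0.0, 0.001, -1.0]]
ft_force: [0.2, 0.2, -0.4]
grip_width: 0.03
gripper_force: 0.0
```

```bash
python3 - <<'E'
from h import *
d=shot('top');s=shot('side');W=cloud(d);im=d['image'].astype(int)
a=cv2.resize(s['image'][130:380,210:420],(504,600));b=cv2.resize(d['image'][120:290,200:450],(294,200))
o=np.zeros((600,798,3),np.uint8);o[:,:504]=a;o[:200,504:]=b;cv2.imwrite('pics/fin.png',o[...,::-1])
dark=im.sum(-1)<150;reg=np.zeros_like(dark);reg[185:225,268:368]=1
n,l,st,c=cv2.connectedComponentsWithStats((dark&reg).astype(np.uint8))
for i in range(1,n):
    if st[i,4]>15:print(c[i],st[i],ray(d,*c[i],.1645).round(4))
E
```

```text
[291.2244898  201.02040816] [290 192   4  18  49] [0.5623 0.0574 0.1645]
```

View pics/fin.png

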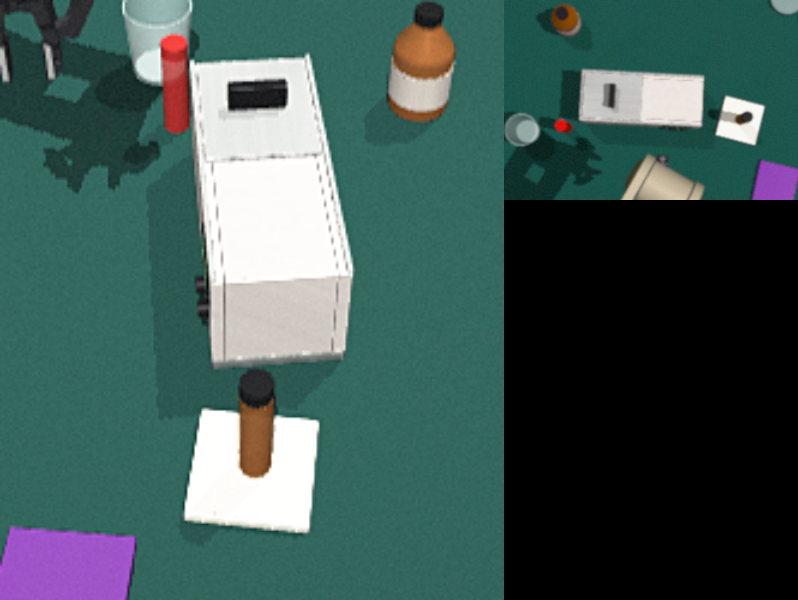

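The cover is flush against the far end with no wells visible, with its handle about 76 mm from the heater's centre, as expected for shut. The vial stands on the tile, and the beaker, bottle and red vial haven't moved.

```bash
python3 -c "
from rig import env; print(env.close_job())"
```

```text
the job is handed in; nothing more can be done
None
```

The tall vial is standing upright on the white tile and the heater's cover is pushed shut against its stop; the beaker and bottle were not touched, and the job is handed in at about 21 s.

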